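# File the spare yellow ink cartridge

## Task

Pick the yellow ink cartridge out of the cluttered grey supplies bin, stand it upright on the bare desk and let go of it. Then grip it afresh so that it can go between the blue and the red cartridge in the small rack, and slide it down there, pushing those two apart with it, until it stands fully down on the rack's base, squarely between them and about centred front to back. Leave everything else in the bin, and do not push the note block or the mouse about.

Things in the scene. Friction and masses are not known exactly. Their poses are not given: they have to be found in the camera images.
- yellow_center (a point): the yellow ink cartridge, a flat upright block 56 mm long (own x) x 22 mm thick (own y) x 70 mm tall (own z), 40 to 85 g; its black nose (lowest 10 mm) tapers from 22 to 14 mm thick at the foot; it can stand by itself on its foot. The point is its centre, 35 mm above the foot. It starts standing in the bin, 56 mm side across the bin
- black_center (a point): a black ink cartridge, a flat upright block 56 mm long (own x) x 22 mm thick (own y) x 70 mm tall (own z), 40 to 85 g; its black nose (lowest 10 mm) tapers from 22 to 14 mm thick at the foot; it can stand by itself on its foot. The point is its centre, 35 mm above the foot. Stays in the bin
- white_center (a point): a white ink cartridge, a flat upright block 56 mm long (own x) x 22 mm thick (own y) x 70 mm tall (own z), 40 to 85 g; its black nose (lowest 10 mm) tapers from 22 to 14 mm thick at the foot; it can stand by itself on its foot. The point is its centre, 35 mm above the foot. Stays in the bin
- jar_center (a point): small jar with a black lid, 52 mm across, 70 mm tall, standing in the bin; the point is its centre, 35 mm above its underside. Stays in the bin
- bin: grey open supplies bin fixed to the desk, 74 mm (own x) x 310 mm (own y) outside, 60 mm high, walls and floor 5 mm thick, so 64 x 300 mm inside. Origin: centre of its underside, on the desk. Three cartridges and a jar stand in it in a row along own y, in any order, about 70 mm apart centre to centre; a cartridge's ends are only about 4 mm from the long walls, so fingers fit only beside its broad faces
- rack: rack fixed to the desk: aluminium base plate 70 mm (own x) x 150 mm (own y), 10 mm thick, open at front and back, with low black stops (22 mm above the desk) at the two ends in y. Origin: centre of its underside, on the desk; the upper face of the base is 10 mm above it. The yellow cartridge goes in with its 56 mm length along the rack's x
- blue_top (a point): top centre of the blue cartridge, the neighbour on the rack's +y side: 42 mm (x) x 18 mm (y) with a round top of 9 mm radius, top 75 mm above the desk, its foot (a black shoe) 46 mm long (x). It cannot be lifted or tipped: its shoe slides along the rack's y with about 1.2 N of friction and stays where it is pushed. The axes are the rack's
- red_top (a point): the same for the red cartridge, the neighbour on the rack's -y side. The gap between the two starts 10 to 18 mm wide, about midway between the two tops, so the yellow one must spread it to 22 mm
- note_center (a point): yellow block of sticky notes, 77 x 77 x 24 mm, loose on the desk; the point is its centre
- mouse_center (a point): black computer mouse, 104 (own x) x 66 x 37 mm, loose on the desk; the point is 18 mm above its underside
There are look-alikes about, which are no part of the job. Leave any turquoise look-alike of the part that bears jar_center alone.

How it is judged:
On the way:
1. the yellow cartridge stands upright on the desk outside the bin, not touched by the fingers ((x of yellow_center in the frame of bin above 0.045 m or x of yellow_center in the frame of bin below -0.045 m or y of yellow_center in the frame of bin above 0.163 m or y of yellow_center in the frame of bin below -0.163 m) and height (world z) of yellow_center between 0.031 and 0.0385 m and angle between yellow_center's own z axis and vertical below 0.1 rad and contact force between yellow and the fingers below 0.05 N), for 0.2 s.
At the end, for the whole second after the job is handed in: Yellow stands still, upright (0.1 rad) between blue and red, foot on the rack base (3 mm), length along the rack's x (0.2 rad), within 14 mm of its centre front to back; the other cartridges and the jar are in the bin; note block and mouse within 3 cm of their starts (z of yellow_center in the frame of rack between 0.041 and 0.048 m and x of yellow_center in the frame of rack between -0.014 and 0.014 m and y of yellow_center in the frame of blue_top below -0.015 m and y of yellow_center in the frame of red_top above 0.015 m and angle between yellow_center's own z axis and vertical below 0.1 rad and angle between the x axis of yellow_center and the x axis of rack, either way round below 0.2 rad and linear speed of yellow below 0.02 m/s and height (world z) of each of black_center, white_center, jar_center below 0.07 m and distance of each of note_center, mouse_center from where it was at the start of the episode below 0.03 m); the robot touches nothing.
It fails at once if the black or white cartridge or the jar is lifted out of the bin (height (world z) of any of black_center, white_center, jar_center above 0.09 m).
It fails at once if the note block or the mouse is pushed more than 3 cm (distance of any of note_center, mouse_center from where it was at the start of the episode above 0.03 m).
It also fails if it takes over 61 s, if anything falls off the work surface, if the arm or the gripper's body presses on something with over 40 N, if the wrist force passes 120 N, or if a joint passes its speed limit or range.

## Robot

A 7-joint arm with a two-finger parallel gripper is mounted at the origin on a cart in front of the work surface, level with it; the furniture and walls round the work are solid. World frame = base frame: x ahead of the robot, y to its left, z up, the work surface at z = 0. Lengths are in m, angles in rad, forces in N, time in s.
With the tool pointing down it reaches from about 0.4 to 0.85 m from the base axis. Payload 10.4 kg.
Tool frame: the origin (TCP) lies on the centre line of the jaws, within the pads' length; the fingertips stand 8 mm ahead of it and the grasp point (between the pads) lies 11 mm behind it (r.finger_overhang is the distance from the TCP to the fingertips, in m); z points along the fingers, y is the line along which they close (so a half turn about z gives the same grasp; the last joint's range is limited). The gripper opens to 87 mm and grips with 3 to 60 N. Pads are 19 mm wide; open, the fingers measure 117 mm over their backs; the gripper's body (75 mm by 190 mm) begins 51 mm behind the grasp point.
Start: joints at [-1.198, 0.332, -0.065, 1.46, 0.022, 1.35, -0.088], TCP at [0.241, 0.577, 0.231] pointing down, gripper open.
Joint ranges: [-2.6, 2.6], [-0.5, 2.12], [-1.47, 1.34], [0.16, 2.42], [-1.27, 4.41], [0.06, 2.06], [-2.6, 2.6]. Speed limits (rad/s): [2.22, 2.22, 2.79, 2.79, 3.14, 3.14, 3.14].

## Interface

Orientations are given as a unit quaternion [x, y, z, w].
In Python, from bench import r, vision gives the robot as it stands.
- The arm moves only by the tool drive_tool, never from a script. Its argument "series" is a list of rows, each a list of 2 entries, a list of its own where there are three numbers: the shift along the world's x, y, z in cm, then the turn about the world's z in degrees. A call has exactly 10 rows; each row shifts and turns the commanded pose from where the row before left it; what a row does not reach is not made up. A row lasts 1/8 s, in which the tool goes at most 62.5 mm and 10.7 degrees, less where a joint would pass 70% of its speed; a pose out of reach is approached as far as the arm can. A call with a gripper value outside its range is refused whole. "hand" is the closure, from 0 (fully open) to 1 (shut), set as the call begins (left out, the last holds). The fingers move at their own pace and stop on an object; "newtons" is the grip in N (left out, the last holds). Time passes only in rows, so rows that do not move let the fingers close, or fill a call up. It gives the time, the measured TCP pose, the force, the opening and the grip force at its end, in the units of the state.
- r.read_state(): the state, without advancing time (a new reading comes with each control period).
- vision.camera(name): name is "scene" or "side" or "wrist"; returns a dict with "color" (480x640x3 uint8, red, green, blue), "intrinsics" (3x3 intrinsics, pixels), "k1" (the pictures are not rectified: a ray, as slopes to the right and down, at radius r is drawn at 1 + k1 r^2 times it, then the intrinsics apply), "R" (3x3) and "t" (3): a world point X has camera coordinates R X + t; the wrist camera has in their place "mount" (4x4, takes a point from camera to tool coordinates, whose origin is the TCP and whose axes are the flange's). Camera axes: x right, y down, z forward; pixel columns grow to the right and rows downward; lengths in m; the calibration is good to about 2 mm. A picture is of the moment at which its call begins: read the wrist's pose just before it. There is no depth.
- r.close_job(): hands the job in; it is judged then, once.
The state is a dict: "time": time; "joint_positions": joint angles; "joint_vel": joint speeds; "joint_torque": joint torques, N m; "ee_pos": TCP position; "eef_rot": TCP orientation; "ft_force": force on the tool from outside, world axes, zero at the start; "torque": the same for the moment, N m; "width": finger opening in m; "grip_force": force on a finger pad.
Only numpy, scipy, OpenCV 4.12 (cv2) and the standard library are available. Lean on these libraries where they do the work, as an engineer would, in place of code of your own. Each camera call takes 0.05 s, during which the arm holds its last target. There are 200 camera calls.

## Working session

There is one attempt and no reset: what is moved stays moved. The work goes in short steps, Python scripts to look and compute and a tool call to move; the robot and the scene stay as the last step left them, time stands still between calls to the robot, and variables do not carry over. Pictures are saved under pics/ and viewed, at most 10 in all, crops included, and the job is handed in when it is done.

Besides the shell and the picture viewer there is one more tool, called after "Emit:" as name(argument=value, ...) on one line, values as JSON. drive_tool: Moves the arm, as the interface text tells. Its arguments: {"type":"object","properties":{"series":{"type":"array"},"hand":{"type":"number"},"newtons":{"type":"number"}},"required":["series"]}

```bash
ls; mkdir -p pics; cat > h.py <<'E'
import numpy as np, cv2
from bench import r, vision
from scipy.spatial.transform import Rotation as Ro
def grab(name):
    s=r.read_state(); c=vision.camera(name)
    c={k:(np.array(v) if k!='k1' else v) for k,v in c.items()}
    if name=='wrist':
        T=np.eye(4);T[:3,:3]=Ro.from_quat(s['eef_rot']).as_matrix();T[:3,3]=s['ee_pos']
        W=T@c['mount']; c['R']=W[:3,:3].T; c['t']=-c['R']@W[:3,3]
    return c
def ray(c,uv):
    K=c['intrinsics']; p=np.array([(uv[0]-K[0,2])/K[0,0],(uv[1]-K[1,2])/K[1,1]]); q=p.copy()
    for _ in range(20): q=p/(1+c['k1']*(q@q))
    o=-c['R'].T@c['t']; d=c['R'].T@np.array([q[0],q[1],1]); return o,d/np.linalg.norm(d)
def plane(c,uv,z):
    o,d=ray(c,uv); return o+d*(z-o[2])/d[2]
def tri(c1,u1,c2,u2):
    A=np.zeros((3,3));b=np.zeros(3)
    L=[ray(c1,u1),ray(c2,u2)]
    for o,d in L:
        M=np.eye(3)-np.outer(d,d);A+=M;b+=M@o
    X=np.linalg.solve(A,b); return X,[np.linalg.norm((np.eye(3)-np.outer(d,d))@(X-o)) for o,d in L]
def proj(c,X):
    x=c['R']@np.array(X)+c['t'];q=x[:2]/x[2];q=q*(1+c['k1']*(q@q));K=c['intrinsics'];return K[:2,:2]@q+K[:2,2]
def save(c,n): cv2.imwrite('pics/'+n,c['color'][:,:,::-1])
E
python3 - <<'E'
from h import *
import pickle
D={n:grab(n) for n in('scene','side','wrist')}
pickle.dump(D,open('d0.pkl','wb'))
for n in D: save(D[n],n+'0.png'); print(n,-D[n]['R'].T@D[n]['t'],D[n]['R'][2])
s=r.read_state();print(s['time'],s['ee_pos'],s['eef_rot'],s['width'],r.finger_overhang)
E
```

```text
pics
scene [0.5642714  0.70314662 0.85172402] [-0.01618305 -0.69361851 -0.72016073]
side [-0.01103125  1.2440064   0.8430747 ] [ 0.35682128 -0.79605059 -0.48885789]
wrist [0.16614408 0.60741744 0.38271226] [ 0.26951111 -0.11413618 -0.95620955]
0.15 [0.24087978 0.57643454 0.22993987] [ 1.96612935e-01  9.80481047e-01 -5.14261347e-04 -7.88640343e-05] 0.08709999946675342 0.008
```

View pics/scene0.png

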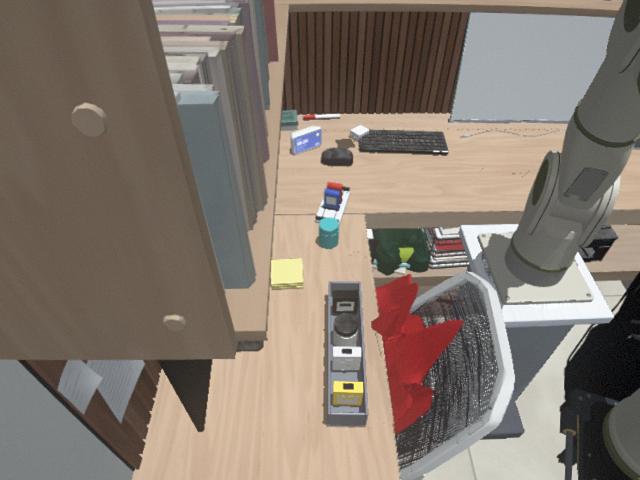

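View pics/side0.png

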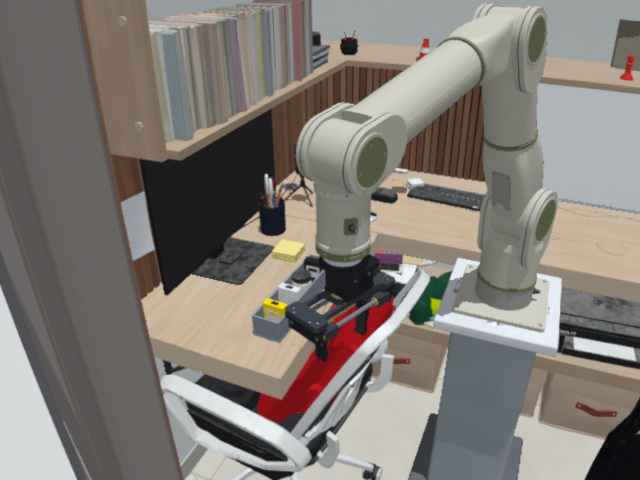

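Scene view: the candidates for the yellow cartridge are the yellow block in the grey bin at (348,393) and the flat note block at (287,273). The rest is the rack with blue and red at (333,200), the turquoise look-alike jar at (328,233), the real jar at (346,328), white at (346,358) and black at (346,305). I choose (348,393). In the side view it is at (274,309), partly hidden by the gripper.

```bash
python3 - <<'E'
from h import *
import pickle
D=pickle.load(open('d0.pkl','rb'))
S=D['scene']['color'];a=cv2.resize(S[275:430,300:390],None,fx=3.8,fy=3.8,interpolation=cv2.INTER_CUBIC)
b=cv2.resize(S[170:260,300:370],None,fx=6,fy=6,interpolation=cv2.INTER_CUBIC)
im=np.zeros((600,800,3),np.uint8);im[:a.shape[0],:a.shape[1]]=a;im[:b.shape[0],350:350+b.shape[1]]=b
cv2.imwrite('pics/crop1.png',im[:,:,::-1])
for n in D:
    h=cv2.cvtColor(D[n]['color'],cv2.COLOR_RGB2HSV)
    for nm,lo,hi in(('yel',(22,120,100),(34,255,255)),('blue',(108,120,50),(128,255,255)),('red',(0,170,60),(6,255,255))):
        m=cv2.inRange(h,lo,hi);k,l,st,ce=cv2.connectedComponentsWithStats(m)
        for i in range(1,k):
            if st[i,4]>40: print(n,nm,st[i],ce[i].round(1))
E
```

```text
scene yel [333 381  31  24 425] [347.8 390.7]
scene blue [325 189  15   7  70] [331.9 192. ]
scene red [ 377  292   72   97 1901] [410.8 344.1]
scene red [412 387  20  10  44] [422.8 390.9]
scene red [405 395   9  12  52] [409.1 400.5]
side yel [263 298  24  20 260] [274.1 306.4]
side yel [432 299   8  15  81] [434.9 304.9]
side red [621  55  13  25 154] [628.3  68.4]
wrist red [241 296  12  19  70] [245.8 304.2]
wrist red [171 302  11  16  46] [176.1 310.3]
```

View pics/crop1.png

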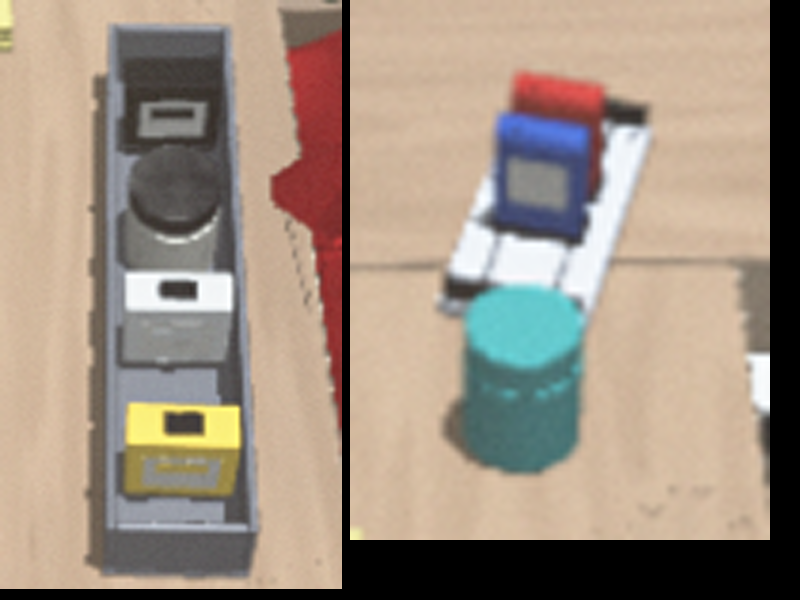

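View pics/wrist0.png

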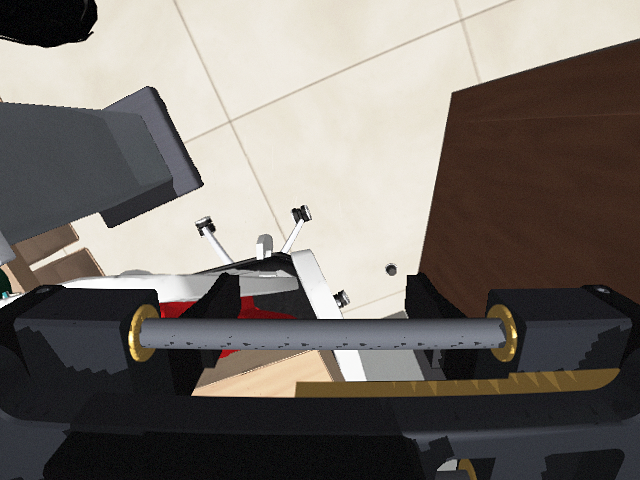

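```bash
python3 - <<'E'
from h import *
import pickle
D=pickle.load(open('d0.pkl','rb'));c=D['scene'];d=D['side']
A=lambda x,y:(300+x/3.8-.37,275+y/3.8-.37)
B=lambda x,y:(300+(x-350)/6-.42,170+y/6-.42)
f=lambda n,uv,z:print(n,np.round(uv,1),plane(c,uv,z).round(4))
for p in((128,404),(240,406),(240,447),(126,443)): f('yel',A(*p),.075)
for p in((125,272),(233,273),(232,310),(124,308)): f('white',A(*p),.075)
for p in((108,25),(230,27),(255,528),(105,525)): f('bin',A(*p),.06)
for p in((500,117),(590,122),(514,75),(605,86)): f('bluered',B(*p),.072)
for p in((440,305),(585,320),(650,125),(648,104),(612,97)): f('rack',B(*p),.012)
f('jarT',B(525,325),.07)
f('note',(287,267),.024);f('mouse',(337,157),.02)
# heights by two views: yellow top colour region centroid; scene/side
for nm,lo,hi in(('yel',(22,120,190),(34,255,255)),):
    for n in('scene','side'):
        h=cv2.cvtColor(D[n]['color'],cv2.COLOR_RGB2HSV);m=cv2.inRange(h,lo,hi)
        k,l,st,ce=cv2.connectedComponentsWithStats(m)
        for i in range(1,k):
            if st[i,4]>20: print(n,st[i],ce[i])
for nm,X in(('yel',plane(c,A(183,424),.075)),('white',plane(c,A(179,290),.075)),('blue',plane(c,B(545,122),.075)),('red',plane(c,B(560,80),.075))):print(nm,X,proj(d,X))
s=d['color'][285:345,240:340];cv2.imwrite('pics/crop2.png',cv2.resize(s,None,fx=8,fy=8,interpolation=cv2.INTER_CUBIC)[:,:,::-1])
E
```

```text
yel [333.3 380.9] [0.5288 0.3272 0.075 ]
yel [362.8 381.5] [0.4734 0.3298 0.075 ]
yel [362.8 392.3] [0.4754 0.3512 0.075 ]
yel [332.8 391.2] [0.5307 0.3475 0.075 ]
white [332.5 346.2] [0.527 0.253 0.075]
white [360.9 346.5] [0.4704 0.2552 0.075 ]
white [360.7 356.2] [0.4728 0.2768 0.075 ]
white [332.3 355.7] [0.5284 0.274  0.075 ]
bin [328.1 281.2] [0.5288 0.076  0.06  ]
bin [360.2 281.7] [0.4555 0.0795 0.06  ]
bin [366.7 413.6] [0.4701 0.3857 0.06  ]
bin [327.3 412.8] [0.5421 0.3821 0.06  ]
bluered [324.6 189.1] [ 0.5263 -0.2382  0.072 ]
bluered [339.6 189.9] [ 0.485  -0.2336  0.072 ]
bluered [326.9 182.1] [ 0.5187 -0.2688  0.072 ]
bluered [342.1 183.9] [ 0.4765 -0.2596  0.072 ]
rack [314.6 220.4] [ 0.5556 -0.1763  0.012 ]
rack [338.7 222.9] [ 0.4894 -0.1647  0.012 ]
rack [349.6 190.4] [ 0.4494 -0.3026  0.012 ]
rack [349.2 186.9] [ 0.4492 -0.319   0.012 ]
rack [343.2 185.7] [ 0.4668 -0.3249  0.012 ]
jarT [328.7 223.7] [ 0.5202 -0.1023  0.07  ]
note [287 267] [6.266e-01 5.000e-04 2.400e-02]
mouse [337 157] [ 0.4785 -0.4608  0.02  ]
scene [333 381  30  12 241] [347.95020747 387.04979253]
side [263 298  24  11 110] [274.62727273 303.65454545]
side [433 300   7   5  25] [435.68 301.88]
yel [0.50230133 0.33845854 0.075     ] [274.27699056 301.42940239]
white [0.49935693 0.26438001 0.075     ] [288.85862232 285.37485665]
blue [ 0.50596101 -0.23050878  0.075     ] [353.71317921 204.08585544]
red [ 0.49756632 -0.2608412   0.075     ] [359.24970779 200.73599935]
```

View pics/crop2.png

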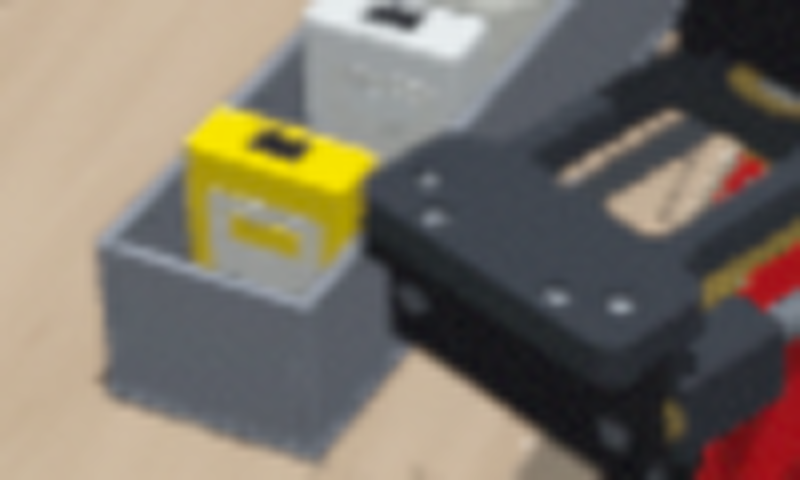

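Side crop: the yellow top is centred at about (275,302), matching the scene ray at 75 mm height. The crop confirms the choice: yellow label, end position in the bin, white cartridge next to it. Moving above it now.

Emit:
drive_tool(series=[[[2.9,-2.65,0],2.25],[[2.9,-2.65,0],2.25],[[2.9,-2.65,0],2.25],[[2.9,-2.65,0],2.25],[[2.9,-2.65,0],2.25],[[2.9,-2.65,0],2.25],[[2.9,-2.65,0],2.25],[[2.9,-2.65,0],2.25],[[2.9,-2.65,0],2.25],[[0,0,0],0]], hand=0.52)

```text
time: 1.4
ee_pos: [0.5044, 0.3348, 0.2302]
eef_rot: [0.024, 1.0, -0.001, 0.0]
ft_force: [-0.2, -0.0, -0.5]
width: 0.0417
grip_force: 0.0
```

```bash
python3 - <<'E'
from h import *
c=grab('wrist');save(c,'wrist1.png');s=r.read_state()
R=Ro.from_quat(s['eef_rot']).as_matrix()
print(s['time'],s['ee_pos'],np.degrees(np.arctan2(R[1,1],R[0,1])),R[:,2],s['width'],s['joint_positions'])
for X in((.529,.327,.075),(.473,.330,.075),(.475,.3512,.075),(.5307,.348,.075)):print(proj(c,X))
E
```

```text
1.45 [0.50275218 0.33691186 0.23021448] 87.40610722222331 [-3.54128309e-04 -5.37878620e-04 -9.99999793e-01] 0.04134369758580281 [-0.73895406  0.28595379  0.0899479   1.52308719 -0.02584751  1.33433031
  0.87895597]
[316.11361296 247.03202509]
[316.13399478 188.61397449]
[339.53280894 189.70381445]
[338.13725811 247.73185001]
```

View pics/wrist1.png

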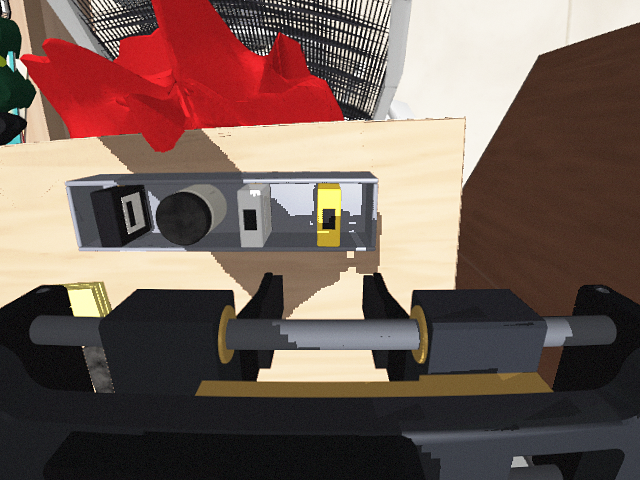

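Wrist view: yellow cartridge at (329,215) in the bin, agreeing with the projected corners (316–339, 189–248). White is at (254,215), the jar at (190,215) and black at (122,215).

```bash
python3 - <<'E'
from h import *
import pickle
c=grab('wrist');d=pickle.load(open('d0.pkl','rb'))['scene'];s=r.read_state()
h=cv2.cvtColor(c['color'],cv2.COLOR_RGB2HSV);m=cv2.inRange(h,(20,110,60),(36,255,255));m[:170]=0;m[260:]=0;m[:,:290]=0;m[:,360:]=0
m=cv2.morphologyEx(m,cv2.MORPH_CLOSE,np.ones((9,9)))
q=cv2.boxPoints(cv2.minAreaRect(cv2.findNonZero(m)));print(q.round(1))
for z in(.075,):
  for p in q: print(plane(c,p,z).round(4))
# bright top face
m2=cv2.inRange(h,(20,110,215),(36,255,255))&m;ys,xs=np.nonzero(m2);print(xs.min(),xs.max(),ys.min(),ys.max())
for y in(190,200,210,215,225,235,243): print(y,c['color'][y,314:346:2,0])
# top-notch triangulation
print(tri(c,(328.5,219),d,(348.,386.0)))
print(s['ee_pos'])
E
```

```text
[[314. 185.]
 [338. 185.]
 [338. 248.]
 [314. 248.]]
[0.4678 0.3304 0.075 ]
[0.4688 0.3522 0.075 ]
[0.5291 0.3502 0.075 ]
[0.5281 0.3273 0.075 ]
315 338 191 243
190 [ 83 181 179 177 180 177 176 181 189 189 190 191 184 225 224 223]
200 [ 84 255 255 255 255 255 255 255 255 255 255 255 244 213 212 216]
210 [ 87 255 255 239 247 249 248 249 242 241 255 255 124 226 225 225]
215 [ 91 255 255 149  57  56  61  59  60  86 255 255 101  82  90  84]
225 [117 189 193  52  21  21  31  22  17  29 196 193  86  86  85  88]
235 [ 79 191 190 194 193 194 193 191 191 193 195 189  61  70  71  70]
243 [ 85 195 190 191 189 202 255 185 186 195 192 189  65  74  68  73]
(array([0.50071946, 0.34120111, 0.07905285]), [np.float64(0.0018882435150295608), np.float64(0.0018882435150295006)])
[0.50170588 0.33823844 0.23024919]
```

Emit:
drive_tool(series=[[[-0.1,0.1,-4],0],[[0,0,-4],0],[[0,0,-3.3],0],[[0,0,-2],0],[[0,0,-2],0],[[0,0,-1.5],0],[[0,0,-1],0],[[0,0,-0.5],0],[[0,0,0],0],[[0,0,0],0]])

```text
time: 2.75
ee_pos: [0.5013, 0.3394, 0.0482]
eef_rot: [0.021, 1.0, 0.0, 0.0]
ft_force: [0.3, -0.3, 0.3]
width: 0.0417
grip_force: 0.0
```

Emit:
drive_tool(series=[[[0,0,0],0],[[0,0,0],0],[[0,0,0],0],[[0,0,0],0],[[0,0,0],0],[[0,0,0],0],[[0,0,0],0],[[0,0,0],0],[[0,0,0.5],0],[[0,0,0.5],0]], hand=1, newtons=12)

```text
time: 4.0
ee_pos: [0.5008, 0.3391, 0.0578]
eef_rot: [0.021, 1.0, -0.0, -0.0]
ft_force: [0.5, 1.1, -0.9]
width: 0.0221
grip_force: 12.0
```

Emit:
drive_tool(series=[[[0,0,3],0],[[0,0,5],0],[[0,0,5],0],[[0,-3,0],0],[[0,-5.5,0],0],[[0,-5.5,0],0],[[0,-5.5,0],0],[[0,-5.5,0],0],[[0,-5.5,0],0],[[0,-3.4,0],0]])

```text
time: 5.25
ee_pos: [0.5006, -0.0028, 0.1881]
eef_rot: [0.023, 1.0, 0.0, 0.0]
ft_force: [0.8, -0.1, -1.0]
width: 0.0221
grip_force: 12.0
```

```bash
python3 - <<'E'
from h import *
c=grab('scene');s=r.read_state()
print(s['time'],s['ee_pos'],s['grip_force'],s['width'])
cw=grab('wrist')
a=cv2.resize(c['color'][150:350,240:460],(440,400),interpolation=cv2.INTER_CUBIC)
b=cv2.resize(cw['color'],(360,270));im=np.zeros((400,800,3),np.uint8);im[:,:440]=a;im[:270,440:]=b
cv2.imwrite('pics/mid.png',im[:,:,::-1])
E
```

```text
5.3 [ 0.50057421 -0.00693785  0.18814963] 11.998108341358602 0.021768724422191802
```

View pics/mid.png

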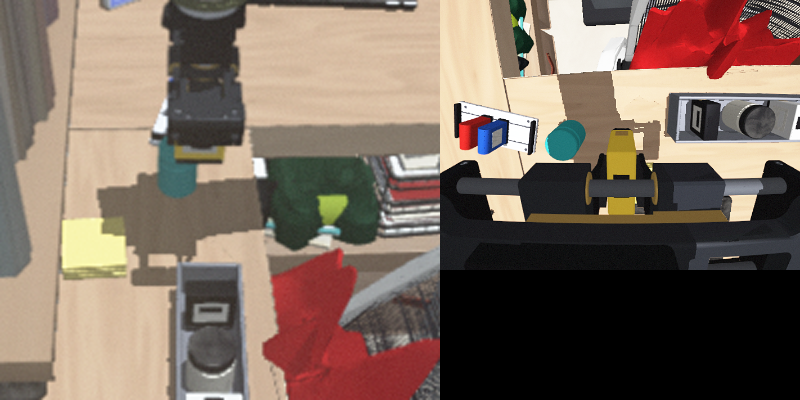

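Emit:
drive_tool(series=[[[0,0.5,-4],0],[[0,0,-4],0],[[0,0,-3],0],[[0,0,-1.5],0],[[0,0,-1],0],[[0,0,-0.6],0],[[0,0,-0.2],0],[[0,0,-0.1],0],[[0,0,-0.1],0],[[0,0,-0.1],0]])

```text
time: 6.6
ee_pos: [0.5014, 0.0054, 0.0425]
eef_rot: [0.021, 1.0, 0.0, 0.0]
ft_force: [-5.6, -0.2, 16.7]
width: 0.0219
grip_force: 12.0
```

```bash
python3 - <<'E'
from h import *
c=grab('scene');s=r.read_state();print(s['time'],s['ee_pos'],s['ft_force'],s['eef_rot'])
cw=grab('wrist');save(cw,'w_place.png');save(c,'s_place.png')
h=cv2.cvtColor(cw['color'],cv2.COLOR_RGB2HSV)
import pickle;pickle.dump((c,cw),open('dp.pkl','wb'))
a=cw['color'][150:420,:330];b=c['color'][170:270,280:400]
im=np.zeros((600,800,3),np.uint8);a=cv2.resize(a,(330,270));im[:270,:330]=a;im[:500,330:800]=cv2.resize(b,(600,500))[:,:470];
cv2.imwrite('pics/place.png',im[:,:,::-1])
E
```

```text
6.65 [0.50139737 0.00538814 0.04249079] [-2.86888987  0.84938873  8.11040317] [2.11961425e-02 9.99775223e-01 3.25396664e-04 3.48157314e-04]
```

View pics/place.png

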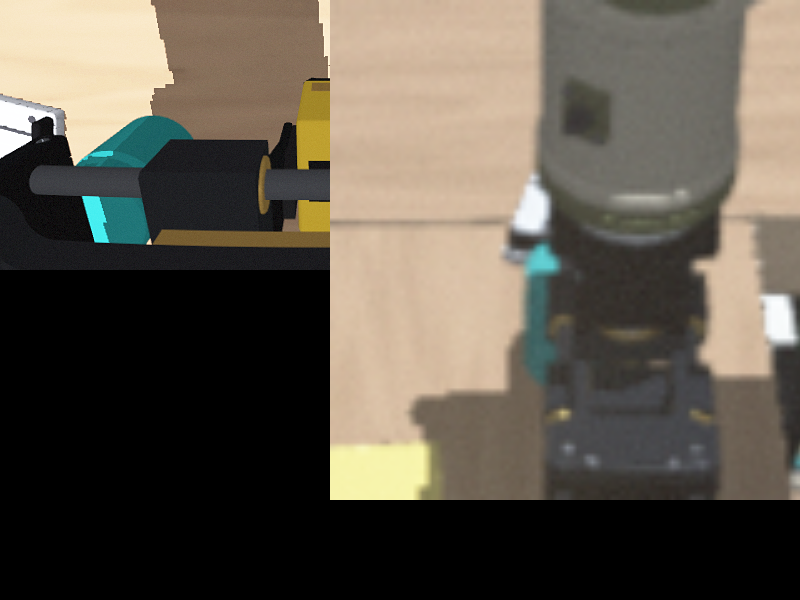

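The cartridge has touched the desk (8 N residual at TCP z 0.0425). Releasing and rising.

Emit:
drive_tool(series=[[[0,0,0],0],[[0,0,0],0],[[0,0,0],0],[[0,0,0],0],[[0,0,1],0],[[0,0,3],0],[[0,0,4],0],[[0,0,4],0],[[0,0,3],0],[[0,0,0],0]], hand=0.52)

```text
time: 7.95
ee_pos: [0.5023, 0.0052, 0.1946]
eef_rot: [0.021, 1.0, 0.001, 0.002]
ft_force: [0.1, 0.2, -0.7]
width: 0.0415
grip_force: 0.0
```

```bash
python3 - <<'E'
from h import *
import pickle
c=grab('wrist');save(c,'w_free.png');s=r.read_state();print(s['ee_pos'],s['time'])
pickle.dump(c,open('df.pkl','wb'))
for X in((.5015,.0055,.07),(.4735,.0055,.07)):print(proj(c,X))
cv2.imwrite('pics/free.png',c['color'][100:340,:, ::-1])
E
```

```text
[0.50149184 0.0052207  0.19286503] 8.0
[322.86015303 229.46710572]
[321.41749566 196.84692263]
```

View pics/free.png

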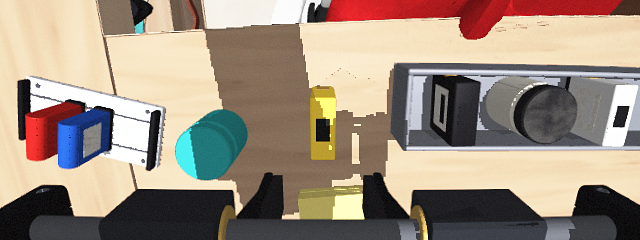

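The yellow cartridge stands free at (323,225). The note block is unmoved. Rack base corners are at about (28,178), (164,208) and (160,270); blue is at (85,237) and red at (45,230). Turning for the regrip.

Emit:
drive_tool(series=[[[0,0,0],-9],[[0,0,0],-9],[[0,0,0],-9],[[0,0,0],-9],[[0,0,0],-9],[[0,0,0],-9],[[0,0,0],-9],[[0,0,0],-9],[[0,0,0],-9],[[0,0,0],-9]], hand=0)

```text
time: 9.25
ee_pos: [0.5003, 0.0051, 0.1906]
eef_rot: [0.724, 0.69, -0.001, -0.0]
ft_force: [0.6, 0.3, -0.5]
width: 0.0872
grip_force: 0.0
```

```bash
python3 - <<'E'
from h import *
import pickle
c=grab('wrist');s=r.read_state();R=Ro.from_quat(s['eef_rot']).as_matrix();print(s['ee_pos'],s['time'],np.degrees(np.arctan2(R[1,1],R[0,1])))
c=grab('wrist');s=r.read_state();R=Ro.from_quat(s['eef_rot']).as_matrix();print(s['ee_pos'],s['time'],np.degrees(np.arctan2(R[1,1],R[0,1])),-c['R'].T@c['t'])
pickle.dump(c,open('dr.pkl','wb'))
for X in((.502,-.24,.075),(.502,-.24,.01)):print(proj(c,X))
im=c['color'].copy()
cv2.imwrite('pics/rot.png',cv2.resize(im[0:300,180:560],(760,600),interpolation=cv2.INTER_CUBIC)[:,:,::-1])
f=pickle.load(open('df.pkl','rb'))
h=cv2.cvtColor(f['color'],cv2.COLOR_RGB2HSV);m=cv2.inRange(h,(20,110,60),(36,255,255));m[:170]=0;m[275:]=0;m[:,:290]=0;m[:,360:]=0
m=cv2.morphologyEx(m,cv2.MORPH_CLOSE,np.ones((9,9)));q=cv2.boxPoints(cv2.minAreaRect(cv2.findNonZero(m)));print(q)
for p in q:print(plane(f,p,.07))
E
```

```text
[0.50033694 0.00510506 0.19063701] 9.3 -3.1710533270273293
[0.50036708 0.00512593 0.1907094 ] 9.35 -2.5482303455986517 [0.50433068 0.08522932 0.34348342]
[337.3846469  454.07322707]
[335.31073684 407.97079535]
[[310. 186.]
 [335. 186.]
 [335. 259.]
 [310. 259.]]
[ 0.46413701 -0.00341565  0.07      ]
[0.46501159 0.01696355 0.07      ]
[0.52870992 0.01492456 0.07      ]
[ 0.52777273 -0.00682139  0.07      ]
```

View pics/rot.png

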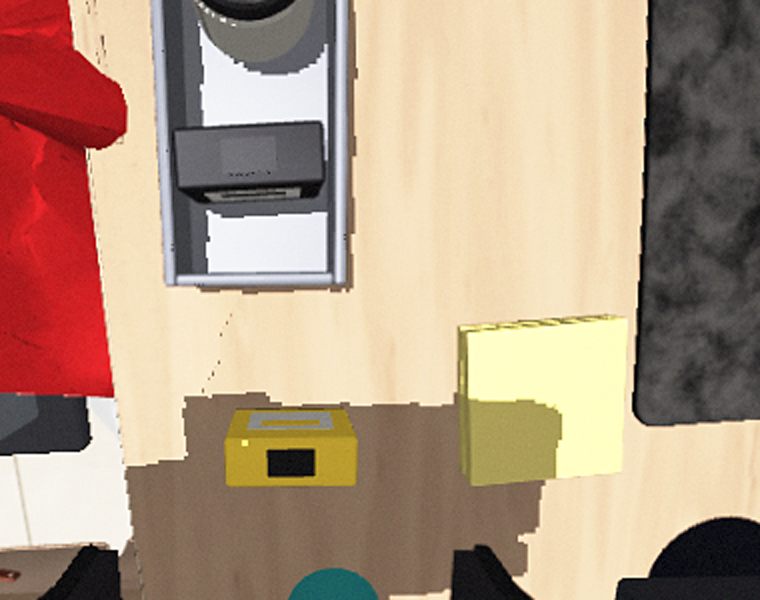

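Rotated wrist view: yellow top face spans crop (226–357, 437–487), which is image (293–358, 218–243). The note block is to its right and the turquoise jar is at the bottom.

```bash
python3 - <<'E'
from h import *
import pickle
c=pickle.load(open('dr.pkl','rb'));f=pickle.load(open('df.pkl','rb'))
P=[plane(c,p,.07) for p in((293,218.5),(358.5,218.5),(358.5,243.5),(293,243.5))]
print(np.round(P,4),np.mean(P,0))
print('note',plane(c,(180+460/2,485/2),.024))
# rack from free view (crop row offset 100): base corners/edges, z
for n,p,z in(('TL',(28,178),.01),('TR',(164,208),.01),('BR',(160,270),.01)):print(n,plane(f,p,z).round(4))
a=cv2.resize(f['color'][165:280,5:185],(800,511),interpolation=cv2.INTER_CUBIC);cv2.imwrite('pics/rack.png',a[:,:,::-1])
E
```

```text
[[ 0.476   0.0178  0.07  ]
 [ 0.5302  0.0148  0.07  ]
 [ 0.5296 -0.007   0.07  ]
 [ 0.4743 -0.0039  0.07  ]] [0.50252541 0.00540882 0.07      ]
note [ 0.5849678  -0.02433478  0.024     ]
TL [ 0.4498 -0.2988  0.01  ]
TR [ 0.489  -0.1568  0.01  ]
BR [ 0.5571 -0.1739  0.01  ]
```

View pics/rack.png

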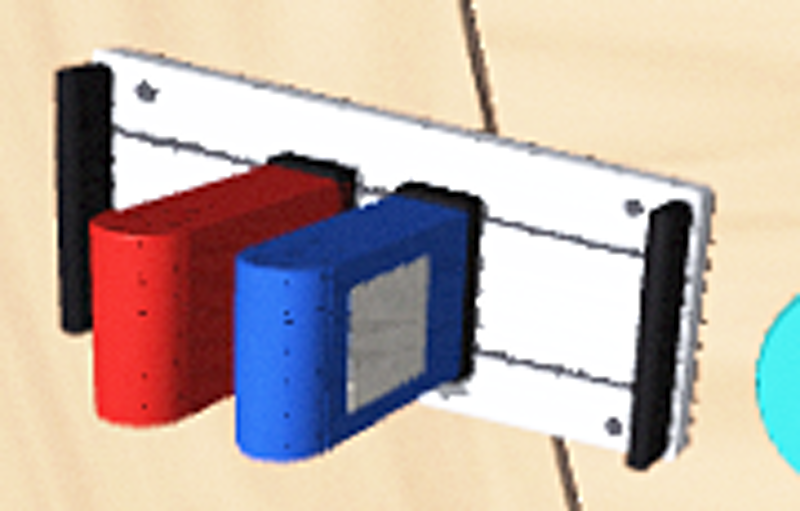

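Rack crop (I have now viewed 11 pictures, one over the limit of 10, so no more viewing): base corners at crop (100,48), (712,188) and (675,458). The blue crest silhouette is at column 236, rows 262–452; red's is at column 94, rows 228–415.

```bash
cat > rk.py <<'E'
from h import *
import pickle
f=pickle.load(open('df.pkl','rb'))
C=lambda x,y:(5+x/4.444-.4,165+y/4.444-.4)
P=lambda u,z:plane(f,C(*u),z)
cor=[P(u,.01) for u in((100,48),(712,188),(675,458))]
E
python3 - <<'E'
from rk import *
print(np.round(cor,4))
e=cor[1]-cor[0];print('yaw long',np.degrees(np.arctan2(e[1],e[0]))-90,np.linalg.norm(e)); e=cor[2]-cor[1];print('short',np.degrees(np.arctan2(e[1],e[0])),np.linalg.norm(e))
for u,v in(((110,128),(270,163)),((485,222),(650,255)),((480,352),(630,385))):
    e=P(v,.01)-P(u,.01);print('groove',np.degrees(np.arctan2(e[1],e[0]))-90,P(u,.01))
yaw=np.radians(-14.5);ux=np.array([np.cos(yaw),np.sin(yaw),0]);uy=np.array([-np.sin(yaw),np.cos(yaw),0])
ctr=(cor[0]+cor[2])/2;ctr2=cor[1]+.035*ux-.075*uy;print('centre',ctr,ctr2)
L=lambda X:np.round([(X-ctr)@ux,(X-ctr)@uy],4)
for n,u,z,dy in(('blueL',(235,262),.0719,.0068),('blueL2',(237,452),.0719,.0068),('blueR',(330,268),.066,-.009),('blueR2',(323,450),.066,-.009),('redL',(92,228),.0719,.0068),('redL2',(96,415),.0719,.0068),('redR',(186,233),.066,-.009),('redR2',(178,418),.066,-.009),('shoeB+y top',(480,205),.02,0)):
    X=P(u,z)+dy*uy;print(n,X.round(4),L(X))
D=pickle.load(open('d0.pkl','rb'))
B=lambda x,y:(300+(x-350)/6-.42,170+y/6-.42)
for n,a,b in(('blue',B(543,120),(235,357)),('red',B(560,79),(94,322))):
    print(n,tri(D['scene'],a,f,C(*b)))
c=D['scene']
for n,u in(('b',B(545,120)),('r',B(560,79))):
    X=plane(c,u,.075);print('scene',n,X,L(X))
for u in((440,305),(585,320),(650,125)):print(L(plane(c,B(*u),.012)))
E
```

```text
[[ 0.4471 -0.299   0.01  ]
 [ 0.4879 -0.1558  0.01  ]
 [ 0.5543 -0.1773  0.01  ]]
yaw long -15.898031785433702 0.14895369421571777
short -18.00096294950441 0.06976471200371506
groove -15.147042658158753 [ 0.46589076 -0.30188893  0.01      ]
groove -14.235410750882664 [ 0.49328701 -0.21220089  0.01      ]
groove -15.351359004684667 [ 0.52513095 -0.22079787  0.01      ]
centre [ 0.50068229 -0.23817946  0.01      ] [ 0.5030152  -0.23714587  0.01      ]
blueL [ 0.4871 -0.2191  0.0719] [-0.0179  0.0151]
blueL2 [ 0.5269 -0.2302  0.0719] [0.0234 0.0143]
blueR [ 0.4867 -0.2191  0.066 ] [-0.0183  0.015 ]
blueR2 [ 0.5254 -0.2311  0.066 ] [0.0221 0.0131]
redL [ 0.4787 -0.2483  0.0719] [-0.0187 -0.0153]
redL2 [ 0.5178 -0.2599  0.0719] [ 0.022  -0.0167]
redR [ 0.4781 -0.2485  0.066 ] [-0.0193 -0.0156]
redR2 [ 0.5172 -0.262   0.066 ] [ 0.022 -0.019]
shoeB+y top [ 0.4871 -0.206   0.02  ] [-0.0212  0.0278]
blue (array([ 0.50586407, -0.23255253,  0.07259238]), [np.float64(0.0017030768430812784), np.float64(0.001703076843081187)])
red (array([ 0.4968057 , -0.26079426,  0.0737123 ]), [np.float64(0.001657185745380292), np.float64(0.0016571857453803866)])
scene b [ 0.5058956  -0.23193713  0.075     ] [0.0035 0.0073]
scene r [ 0.49752944 -0.26158091  0.075     ] [ 0.0028 -0.0234]
[0.0377 0.0736]
[-0.0294  0.0683]
[-0.0335 -0.0753]
```

Emit:
drive_tool(series=[[[0.2,0,-3],0],[[0,0,-4],0],[[0,0,-3],0],[[0,0,-2],0],[[0,0,-1.5],0],[[0,0,-0.8],0],[[0,0,-0.4],0],[[0,0,0],0],[[0,0,0],0],[[0,0,0],0]], hand=0)

```text
time: 10.6
ee_pos: [0.5032, 0.0053, 0.045]
eef_rot: [0.722, 0.692, 0.0, 0.0]
ft_force: [-1.1, -1.0, 0.1]
width: 0.0871
grip_force: 0.0
```

Emit:
drive_tool(series=[[[0,0,0],0],[[0,0,0],0],[[0,0,0],0],[[0,0,0],0],[[0,0,0],0],[[0,0,0],0],[[0,0,0],0],[[0,0,0],0],[[0,0,0],0],[[0,0,0],0]], hand=1, newtons=35)

```text
time: 11.85
ee_pos: [0.503, 0.0052, 0.0446]
eef_rot: [0.722, 0.692, 0.0, 0.0]
ft_force: [-0.0, -0.6, 0.3]
width: 0.056
grip_force: 35.0
```

Emit:
drive_tool(series=[[[0,0,3],0],[[0,0,5],0],[[0,0,4],0],[[0,-4,0],-2.5],[[0,-5,0],-2.5],[[0,-5,0],-2.5],[[0,-5,0],-2.5],[[0,-4,0],-2.5],[[0,-1.5,0],0],[[0,0,0],0]])

```text
time: 13.1
ee_pos: [0.5028, -0.2401, 0.1644]
eef_rot: [0.793, 0.609, -0.0, -0.0]
ft_force: [-0.0, 1.1, -0.5]
width: 0.0555
grip_force: 35.0
```

```bash
python3 - <<'E'
from h import *
import pickle
grab('wrist');cw=grab('wrist');s=r.read_state();R=Ro.from_quat(s['eef_rot']).as_matrix()
print(s['time'],s['ee_pos'],np.degrees(np.arctan2(R[1,1],R[0,1])),s['width'],s['grip_force'])
cs=grab('scene')
h=cv2.cvtColor(cw['color'],cv2.COLOR_RGB2HSV)
for nm,lo,hi in(('yel',(20,110,60),(36,255,255)),('blue',(105,110,40),(128,255,255)),('red',(0,150,60),(6,255,255))):
  for n,c in(('w',cw),('s',cs)):
    m=cv2.inRange(cv2.cvtColor(c['color'],cv2.COLOR_RGB2HSV),lo,hi);k,l,st,ce=cv2.connectedComponentsWithStats(m)
    for i in range(1,k):
        if st[i,4]>25: print(n,nm,st[i],ce[i].round(1))
for n,X in(('blue',(.5065,-.2248,.075)),('red',(.498,-.2545,.075)),('yel',(s['ee_pos'][0],s['ee_pos'][1],s['ee_pos'][2]-.01))):print(n,proj(cw,X),proj(cs,X))
cv2.imwrite('pics/over.png',cw['color'][:,:,::-1])
E
```

```text
13.2 [ 0.50329449 -0.23819312  0.16437061] -14.812020056352857 0.0558305807787046 35.00005225650966
w yel [ 257  256  131   64 5163] [322.5 293.9]
w yel [296 273  54   9 474] [322.3 277. ]
w yel [190 305  19  58 374] [196.7 335.8]
w yel [435 306   7  12  35] [438.4 311.4]
w yel [437 306  19  57 366] [448.4 337.4]
w yel [537 372  22  20  68] [547.2 381.5]
w yel [483 374  15  11  39] [489.9 379. ]
w yel [473 381  15  11  40] [478.8 385.6]
w yel [255 382  13   6  27] [261.7 384.4]
w yel [372 387  10  10  33] [377.  391.6]
w yel [459 386  12   8  31] [465.3 389.8]
w yel [235 388  16   9  36] [242.4 391.3]
w yel [437 388  17   8  45] [445.2 391.7]
s yel [323 150  22  26 284] [333.5 160.8]
w blue [ 295  198   56   37 1654] [322.5 218.2]
s blue [325 190  14  12  69] [332.  193.4]
w red [138   0  16   9  43] [146.    3.3]
w red [295 234  54  21 943] [321.7 244.5]
s red [ 372  275   76  159 4794] [403.7 350.3]
blue [322.61140162 224.82673592] [331.97882257 191.25284332]
red [321.8381568  263.93182599] [334.53791074 184.34864523]
yel [323.42799488 289.56026682] [333.5567861  164.77455477]
```

```bash
python3 - <<'E'
from h import *
c=grab('wrist');s=r.read_state();R=Ro.from_quat(s['eef_rot']).as_matrix();print(s['ee_pos'],np.degrees(np.arctan2(R[1,1],R[0,1])))
h=cv2.cvtColor(c['color'],cv2.COLOR_RGB2HSV);m=cv2.inRange(h,(105,110,40),(128,255,255))
yaw=np.radians(-15.2);uy=np.array([-np.sin(yaw),np.cos(yaw),0])
for x in(300,310,322,335,346):
    b=np.nonzero(m[:,x])[0].max(); X=plane(c,(x,b+.5),.0683)+.0087*uy;print(x,b,X.round(4), 'yel edge', np.nonzero(cv2.inRange(h[:,x:x+1],(20,110,60),(36,255,255)))[0].min())
# yaw of blue by lower edge
E
```

```text
[ 0.50341687 -0.23802648  0.16449441] -14.777838097947692
300 234 [ 0.49   -0.2203  0.0683] yel edge 256
310 234 [ 0.4974 -0.2223  0.0683] yel edge 256
322 234 [ 0.5062 -0.2246  0.0683] yel edge 256
335 235 [ 0.5156 -0.2279  0.0683] yel edge 256
346 235 [ 0.5237 -0.2301  0.0683] yel edge 256
```

Emit:
drive_tool(series=[[[-0.1,-0.1,-2],0],[[0,0,-1.5],0],[[0,0,-0.7],0],[[0,0,-0.5],0],[[0,0,-0.5],0],[[0,0,-0.5],0],[[0,0,-0.5],0],[[0,0,-0.5],0],[[0,0,-0.5],0],[[0,0,-0.5],0]])

```text
time: 14.55
ee_pos: [0.5019, -0.2408, 0.0872]
eef_rot: [0.793, 0.609, -0.0, -0.0]
ft_force: [-0.8, -0.3, 1.1]
width: 0.056
grip_force: 35.0
```

Emit:
drive_tool(series=[[[0,0,-0.5],0],[[0,0,-0.5],0],[[0,0,-0.5],0],[[0,0,-0.5],0],[[0,0,-0.4],0],[[0,0,-0.3],0],[[0,0,-0.2],0],[[0,0,-0.1],0],[[0,0,-0.1],0],[[0,0,-0.1],0]])

```text
time: 15.8
ee_pos: [0.502, -0.2408, 0.0556]
eef_rot: [0.793, 0.609, 0.0, 0.0]
ft_force: [0.5, 0.7, 0.8]
width: 0.0555
grip_force: 35.0
```

Emit:
drive_tool(series=[[[0,0,-0.05],0],[[0,0,-0.05],0],[[0,0,-0.05],0],[[0,0,-0.05],0],[[0,0,0],0],[[0,0,0],0],[[0,0,0],0],[[0,0,0],0],[[0,0,0],0],[[0,0,0],0]])

```text
time: 17.05
ee_pos: [0.502, -0.2408, 0.0545]
eef_rot: [0.793, 0.609, 0.0, -0.0]
ft_force: [-4.9, 1.9, 14.0]
width: 0.0559
grip_force: 35.0
```

```bash
python3 - <<'E'
from h import *
c=grab('wrist');s=r.read_state();R=Ro.from_quat(s['eef_rot']).as_matrix();print(s['ee_pos'],s['ft_force'],np.degrees(np.arctan2(R[1,1],R[0,1])))
for nm,lo,hi in(('yel',(20,110,60),(36,255,255)),('blue',(105,110,40),(128,255,255)),('red',(0,150,60),(6,255,255))):
    m=cv2.inRange(cv2.cvtColor(c['color'],cv2.COLOR_RGB2HSV),lo,hi);k,l,st,ce=cv2.connectedComponentsWithStats(m)
    for i in range(1,k):
        if st[i,4]>200: print(nm,st[i],ce[i].round(1))
for X in((.502,-.2408,.08),):print(proj(c,X))
E
```

```text
[ 0.50198817 -0.24084667  0.05452025] [-3.9050575   2.43919562 13.37449431] -14.935026066038736
yel [ 257  256  131   64 3883] [320.5 301.9]
yel [190 305  21  58 405] [197.8 333.8]
yel [438 305  18  58 380] [448.3 335.3]
blue [ 276  221   98   70 5141] [324.2 260.6]
red [ 278  350   89   17 1383] [322.7 357.7]
[323.67998238 327.3501925 ]
```

The cartridge is seated: TCP at the expected 0.0545 m with 13 N of base reaction, and blue and red on either side. Releasing.

Emit:
drive_tool(series=[[[0,0,0.05],0],[[0,0,0],0],[[0,0,0],0],[[0,0,0],0],[[0,0,0],0],[[0,0,1],0],[[0,0,3],0],[[0,0,4],0],[[0,0,4],0],[[0,0,2],0]], hand=0.1)

```text
time: 18.35
ee_pos: [0.5026, -0.2414, 0.1971]
eef_rot: [0.793, 0.609, 0.001, 0.001]
ft_force: [1.1, -0.7, -0.6]
width: 0.0784
grip_force: 0.0
```

Emit:
drive_tool(series=[[[0,3,2],0],[[0,3,0],0],[[0,0,0],0],[[0,0,0],0],[[0,0,0],0],[[0,0,0],0],[[0,0,0],0],[[0,0,0],0],[[0,0,0],0],[[0,0,0],0]])

```text
time: 19.6
ee_pos: [0.502, -0.1808, 0.2141]
eef_rot: [0.793, 0.609, 0.0, 0.0]
ft_force: [0.2, 0.7, -0.5]
width: 0.0783
grip_force: 0.0
```

```bash
python3 - <<'E'
from h import *
w=grab('wrist');s=r.read_state();print(s['time'],s['ee_pos'],s['ft_force'],s['width'])
sd=grab('side');sc=grab('scene')
for n,c in(('w',w),('side',sd),('sc',sc)):
  H=cv2.cvtColor(c['color'],cv2.COLOR_RGB2HSV)
  for nm,lo,hi in(('yel',(20,110,60),(36,255,255)),('blue',(105,110,40),(128,255,255)),('red',(0,150,60),(6,255,255))):
    m=cv2.inRange(H,lo,hi);k,l,st,ce=cv2.connectedComponentsWithStats(m)
    for i in range(1,k):
        if st[i,4]>(150 if n=='w' else 15) : print(n,nm,st[i],ce[i].round(1))
  for dx in(-.028,.028):
    X=np.array([.502+dx*.966,-.2408-dx*.262,.08]);print(n,'expect',proj(c,X))
  for q in((.5072,-.2215,.075),(.4968,-.260,.075)):print('  exp b/r',proj(c,q))
E
```

```text
19.65 [ 0.50197045 -0.18074399  0.21407781] [ 0.80552663 -0.31874702  0.89871943] 0.0782619638360241
w yel [361   0  91  34 549] [398.8  17.5]
w yel [ 309  255   61   43 1460] [337.4 281.2]
w yel [145 305  24  57 411] [154.3 334.1]
w yel [476 313  25  49 321] [491.7 341.4]
w blue [553   6  65  71 845] [585.6  39.2]
w blue [ 318  237   45   34 1214] [339.3 255.6]
w red [ 78   0  30  23 182] [91.8  7.4]
w red [ 79   0  85  50 955] [119.7  21.9]
w red [583  57  57  11 453] [616.4  62.7]
w red [567  75  61  31 614] [599.7  88.9]
w red [317 298  43  12 448] [338.5 303.3]
w expect [309.25052851 287.60500537]
w expect [369.76426448 287.74572793]
  exp b/r [339.66406159 265.59499252]
  exp b/r [338.87861304 304.29482331]
side yel [261  64   2  23  25] [261.4  75.1]
side yel [327 140  24   7  55] [337.7 142.8]
side yel [348 200  17  23 142] [359.  209.1]
side yel [431 299   9  16  98] [434.5 305. ]
side blue [361 173  15  13 112] [368.3 179.4]
side blue [346 206  13  19 142] [353.3 215.2]
side red [620  54  14  26 169] [628.2  68.6]
side red [377 166   9   4  27] [381.4 167.2]
side red [346 282  10  12  25] [349.2 287.1]
side red [395 360  11   3  19] [399.7 360.9]
side red [582 407  16   8  39] [589.7 410.4]
side red [601 412  11   4  28] [606.5 413.8]
side expect [363.08245027 203.91090114]
side expect [348.96503788 199.36717573]
  exp b/r [352.40587148 205.16133362]
  exp b/r [359.38470604 200.87738231]
sc yel [324 183  20  23 144] [335.3 189.6]
sc blue [304 141  10   8  45] [308.7 144.4]
sc blue [325 191  13   7  60] [331. 194.]
sc red [ 372  275   80  159 4761] [403.4 350. ]
sc red [438 323   7   7  19] [441.6 325.7]
sc red [446 324  12   9  27] [450.7 327.9]
sc red [437 333  18  19  69] [444.7 342. ]
sc expect [343.33786842 187.63735042]
sc expect [323.49601054 184.57231708]
  exp b/r [331.77816634 192.03360748]
  exp b/r [334.86855553 183.09847375]
```

Yellow stands where expected in all three views (wrist columns 309–370), level between blue and red. Handing in.

```bash
python3 -c "
from bench import r
print(r.close_job())"
```

```text
the job is handed in; nothing more can be done
None
```

I stood the yellow cartridge on the desk, gripped it afresh and slid it fully down between blue and red in the rack; the last camera check matched and the job is handed in with no verdict returned, though I viewed 11 pictures, one over the limit of 10.

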